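# Roll the slab roller onto the start line

### The job

Get the slab board ready for rolling clay: with the fingertips on top of the thicker wooden roller, push it sideways, in several strokes if need be, so that it rolls along the two strips and comes to rest lying centred along the dark line across the board. Work only on its top, do not shove it from behind low down, drag it or pick it up, and leave the thin roller and the things round the board where they are.

Things in the scene. Friction and masses are not known exactly. Their poses are not given: they have to be found in the camera images.
- slab_board: Fixed plywood slab-rolling board, 170 (its x) x 360 (its y) x 15 mm thick. Origin at the centre of its underside, on the bench. Two wooden strips, 24 mm wide and 8 mm thick, run along its y at x = -55 and +55 mm; their tops, 23 mm above the bench, carry the rollers. A batten 14 mm wide across each end (y = +-173 mm) rises 31 mm above the bench.
- line (a point): Middle of the dark line, 5 mm wide, that crosses board and strips at the board's middle; the point lies level with the tops of the strips (23 mm above the bench). Its x runs along the line, its y along the strips (the way the rollers roll), z up. The line is 166 mm long, so its ends show beyond a roller that lies on it.
- thick_roller: Loose wooden cylinder, 50 mm in diameter, 140 mm long, about 0.18 kg, lying across both strips, nearly parallel to the line, 55 to 85 mm from it on either side. Origin at the middle of its axis, 48 mm above the bench (top 73 mm); x is its long axis, y and z turn as it rolls. Pushed at the top it travels half as far as the fingertip, which so runs off it after a while; let go, it soon stops.
- thin_roller: Loose plain wooden cylinder, 28 mm in diameter, 140 mm long, lying across the strips on the other side of the line, 55 to 85 mm from it, top 51 mm above the bench; origin at the middle of its axis, x along it. To be left alone.
- jar: Closed glaze jar, 58 mm across, 70 mm high, standing on the bench beyond the left end of the board (its +y end); origin at the centre of its underside. Bystander.
- rib: Flat wooden throwing rib, 52 x 91 x 9 mm, lying along the edge of the board nearest the robot; origin at the centre of its underside. Bystander.
- pot: Small round pot, 63 mm across, 55 mm high, standing beyond the left end of the board (its +y end); origin at the centre of its underside. Bystander.
Not all that is in view belongs to the job. Leave any yellow look-alike of the thick_roller alone.

How it is judged (in metres and radians):
On the way:
1. the thick roller has rolled over on the strips (turned by more than about 70 degrees), not slid along (angle between thick_roller's own z axis and vertical above 1.2 rad and z of thick_roller in the frame of line below 0.03 m), for 0.1 s.
At the end, for the whole second after the job is handed in: The thick roller rests on both strips with its axis within 8 mm of the line, within 0.1 rad of parallel to it and no more than 25 mm off-centre lengthwise, at rest; the thin roller is within 15 mm and the jar, rib and pot within 20 mm of where they started (y of thick_roller in the frame of line between -0.008 and 0.008 m and x of thick_roller in the frame of line between -0.025 and 0.025 m and z of thick_roller in the frame of line between 0.022 and 0.028 m and angle between the x axis of thick_roller and the x axis of line, either way round below 0.1 rad and linear speed of thick_roller below 0.01 m/s and distance of each of jar, rib, pot from where it was at the start of the episode below 0.02 m and distance of thin_roller from where it was at the start of the episode below 0.015 m); the robot touches nothing.
It fails at once if the fingers push the thick roller from the side, with the TCP less than 57 mm above the strips (fingertips more than about 12 mm below the roller's top) (contact force between the fingers and thick_roller above 0.5 N and z of the grasp point in the frame of line below 0.057 m).
It fails at once if the thick roller is lifted more than 12 mm off the strips (z of thick_roller in the frame of line above 0.037 m).
It fails at once if the thick roller drops off the strips (z of thick_roller in the frame of line below 0.015 m).
It fails at once if the thin roller, the jar, the rib or the pot is disturbed (not (distance of each of jar, rib, pot from where it was at the start of the episode below 0.02 m and distance of thin_roller from where it was at the start of the episode below 0.015 m)).
It also fails if it takes over 48 s, if anything falls off the work surface, if the arm or the gripper's body presses on something with over 40 N, if the wrist force passes 120 N, or if a joint passes its speed limit or range.

### The arm

A 6-joint arm with a two-finger parallel gripper is mounted at the origin on a cart in front of the work surface, level with it; the furniture and walls round the work are solid. World frame = base frame: x ahead of the robot, y to its left, z up, the work surface at z = 0. Lengths are in mm, angles in degrees, forces in N, time in s.
With the tool pointing down it reaches from about 425 to 950 mm from the base axis. Payload 14.7 kg.
Tool frame: the origin (TCP) lies between the finger pads, 19 mm behind the fingertips; this is the grasp point; z points along the fingers, y is the line along which they close (so a half turn about z gives the same grasp; the last joint's range is limited). The gripper opens to 85 mm and grips with 20 to 120 N. Pads are 22 mm wide; open, the fingers measure 114 mm over their backs; the gripper's body (76 mm by 85 mm) begins 54 mm behind the grasp point. The pads swing forward as they close: fully open they stand 13 mm farther back than shut.
Start: joints at [65.97, 27.513, 91.461, -0, 61.026, -2.67], TCP at [236.722, 605.355, 249.997] pointing down, gripper open.
Joint ranges: [-157.49, 157.49], [-46.99, 117.5], [13.45, 153.17], [-89.5, 269.5], [5.16, 153.95], [-167.48, 167.48]. Speed limits (degrees/s): [108.29, 108.29, 136.94, 172.46, 172.46, 172.46].

### API

Orientations are given as [roll, pitch, yaw] about the fixed x, y, z axes, in that order (R = Rz(yaw) Ry(pitch) Rx(roll)).
In Python, from workcell import sense, vision, workorder gives the robot as it stands. The module is installed in compiled form; this text tells all that it offers.
- The arm moves only by the shell command python3 -m jog 'ROWS' [FORCE]. ROWS is JSON, a list that holds one entry, the list of rows, each a list of 5 numbers: the shift along the tool's x, y, z each as a share of 0.6 m, from -1 to 1, then the turn about the tool's z as a share of 2 pi rad, from -1 to 1, then the finger opening in mm, from 0 to 85.4. In form: [[[x, y, z, roll, hand], ...]]. A call has 1 to 5 rows; each row is the pose to reach, as a shift and turn from the pose commanded when the call began, along the tool's axes at that moment, turning the shorter way round; what a row does not reach only later rows make up. A row lasts 1/10 s, in which the tool goes at most 50 mm and 8.59 degrees, less where a joint would pass 70% of its speed; a pose out of reach is approached as far as the arm can. A call with a number of a shift or a turn outside -1 to 1 is refused whole. A call with a gripper value outside its range is refused whole. The fingers move at their own pace and stop on an object; FORCE is the grip in N (left out, the last holds). Time passes only in rows, so rows that repeat a pose let the fingers close. It gives the time, the measured TCP pose, the force, the opening and the grip force at its end, in the units of the state.
- sense(): the state, without advancing time (a new reading comes with each control period).
- vision.capture(name): name is "scene" or "top" or "wrist"; returns (picture, depth): 420x560x3 uint8, blue, green, red; 420x560 float32, mm along the optical axis (not along the pixel's ray), 0 where there is no reading.
- vision.camera_model(name): a dict with "fx", "fy", "cx", "cy" (pixels), "rvec" (rotation vector, rad) and "tvec" (3), from world to camera coordinates, as OpenCV has them. Camera axes: x right, y down, z forward; pixel columns grow to the right and rows downward; lengths in mm; the calibration is good to about 2 mm. The wrist camera is an equidistant fisheye: a pixel r from the principal point sees the ray r / f radians off the axis. A picture is of the moment at which its call begins: read the wrist's pose just before it. camera_model takes no time and is no camera call; for the wrist camera it gives the pose at the moment of the call.
- workorder.close_job(): hands the job in; it is judged then, once.
Trained networks look in the newest picture that a camera, given by its name, has taken for a name from the list of things; names that differ only in an ending like _2 or _b are one class to them, and where a whole thing is asked for, a point or a joint stands for the part that bears it (a point fixed in the world has none). Each returns a list of dicts, best first, with "score" (0 to 1); they miss things now and then, are a little off and sometimes report something else, mostly with a low value. They report only what shows in the picture. A call takes as long as a camera call. They do not tell look-alikes from the thing itself.
- vision.recognise(camera, name): "location" ([x, y, z] in mm, in world coordinates, good to about 4 mm: the middle of the surface that is visible of it).
- vision.regions_of(camera, name): "pixels" (420x560 bool, what is visible of it).
- vision.tip_of(camera, name): "location" ([x, y, z] in mm, in world coordinates, good to about 4 mm: a listed point, or the origin of a listed thing).
The state is a dict: "clock": time; "q": joint angles; "joint_vel": joint speeds; "effort": joint torques, N m; "tool_pos": TCP position; "eef_rot": TCP orientation; "wrist_force": force on the tool from outside, world axes, zero at the start; "wrist_torque": the same for the moment, N m; "grip_width": finger opening in mm; "grip_force": force on a finger pad.
Only numpy, scipy, OpenCV 4.12 (cv2) and the standard library are available. Lean on these libraries where they do the work, as an engineer would, in place of code of your own. Each camera call takes 0.05 s, during which the arm holds its last target. There are 200 camera calls.

## Working session

There is one attempt and no reset: what is moved stays moved. The work goes in short steps, Python scripts to look and compute and a shell command to move; the robot and the scene stay as the last step left them, time stands still between calls to the robot, and variables do not carry over. Pictures are saved under pics/ and viewed, at most 10 in all, crops included, and the job is handed in when it is done.

```bash
mkdir -p pics
cat > h.py <<'E'
import numpy as np,cv2
from workcell import sense,vision,workorder
E
python3 - <<'E'
from h import *
for c in("top","scene"):
    p,d=vision.capture(c);cv2.imwrite(f"pics/{c}0.png",p);np.save(f"{c}0.npy",d)
    for n in("thick_roller","thin_roller","line","slab_board","jar","pot","rib"):
        print(c,n,[(np.round(r["location"]),round(r["score"],2)) for r in vision.tip_of(c,n)[:3]])
s=sense();print(s["clock"],s["tool_pos"],s["eef_rot"],s["grip_width"])
E
```

```text
top thick_roller [(array([454., 118.,  48.]), 0.84), (array([454., 593.,  28.]), 0.81)]
top thin_roller [(array([420., 434.,   3.]), 0.67), (array([460., 247.,  36.]), 0.6)]
top line [(array([454., 182.,  26.]), 0.86)]
top slab_board []
top jar [(array([509., 432.,  -2.]), 0.87)]
top pot [(array([424., 432.,   0.]), 0.78)]
top rib [(array([334., 218.,   0.]), 0.85)]
scene thick_roller [(array([454., 592.,  21.]), 0.93), (array([454., 120.,  50.]), 0.55)]
scene thin_roller [(array([460., 248.,  38.]), 0.73)]
scene line [(array([451., 183.,  24.]), 0.82)]
scene slab_board [(array([454., 185.,  -1.]), 0.77)]
scene jar [(array([506., 428.,  -1.]), 0.66)]
scene pot [(array([423., 432.,  -4.]), 0.58)]
scene rib []
0.8 [236.72842596 605.35016984 250.02018827] [1.79998261e+02 6.25961279e-04 1.58640401e+02] 85.6301456976397
```

View pics/top0.png

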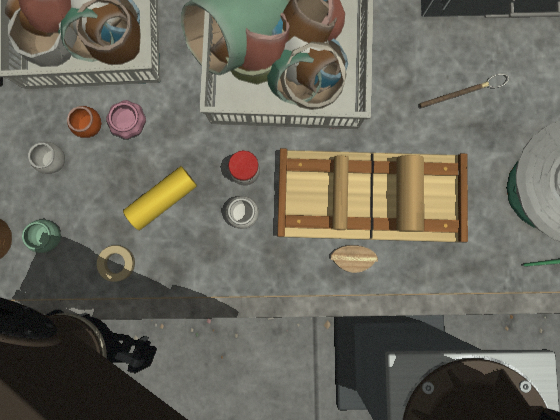

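View pics/scene0.png

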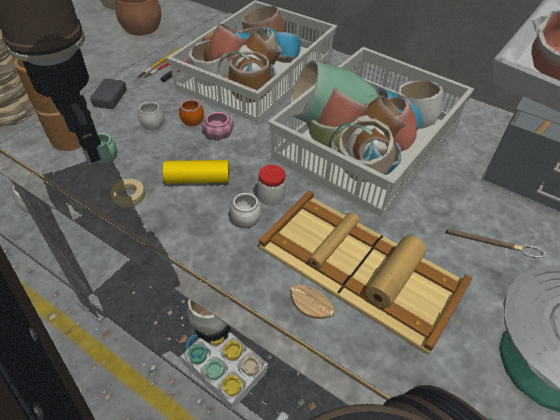

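The top view shows three candidate rollers:
- Wooden roller on the board at (410,193), which is thick and right of the line at (371,195).
- Thin wooden roller at (341,192).
- Yellow cylinder off the board at (160,198), a look-alike.

The wooden one at (410,193) fits the description. I'll measure it and check it in a crop.

```bash
cat >> h.py <<'E'
def cloud(c,d):
    m=vision.camera_model(c);R=cv2.Rodrigues(np.array(m["rvec"],float))[0];t=np.array(m["tvec"],float).ravel()
    v,u=np.indices(d.shape);P=np.stack([(u-m["cx"])/m["fx"]*d,(v-m["cy"])/m["fy"]*d,d],-1)
    W=(P-t)@R; W[d<=0]=np.nan; return W
def measure(c="top",ylim=(85,212),p=None,d=None):
    if p is None: p,d=vision.capture(c)
    W=cloud(c,d);X,Y,Z=W[...,0],W[...,1],W[...,2]
    # roller: fit circle in y,z with tilt: y=y0+k(x-x0)
    m=(X>370)&(X<540)&(Y>ylim[0])&(Y<ylim[1])&(Z>52)&(Z<80)
    x,y,z=X[m],Y[m],Z[m]
    from scipy.optimize import least_squares
    f=lambda a:np.hypot(y-a[0]-a[1]*(x-454),z-a[2])-25
    a=least_squares(f,[np.median(y),0,48],loss="soft_l1").x
    print(c,"thick y,slope,z",np.round(a,3),"x range",np.round([x.min(),x.max()]),"ztop",np.round(np.percentile(z,95),1),m.sum())
    g=p.max(-1); m=(g<75)&(X>372)&(X<536)&(Y>165)&(Y<205)&(Z>8)&(Z<32)
    x,y=X[m],Y[m]
    if m.sum()>20:
        k=np.polyfit(x-454,y,1);print("line y,slope",np.round(k[::-1],3),"x range",np.round([x.min(),x.max()]),m.sum())
    return p,a
E
python3 - <<'E'
from h import *
for c in("top","scene"):
    p,a=measure(c,p=cv2.imread(f"pics/{c}0.png"),d=np.load(f"{c}0.npy"))
p=cv2.imread("pics/top0.png")
cv2.imwrite("pics/crop.png",cv2.resize(p[140:280,270:480],None,fx=3,fy=3))
E
```

```text
top thick y,slope,z [ 1.16704e+02 -3.90000e-02  4.79010e+01] x range [380. 521.] ztop 74.2 1991
line y,slope [ 1.82229e+02 -4.90000e-02] x range [374. 533.] 157
scene thick y,slope,z [ 1.18499e+02 -4.00000e-02  4.75820e+01] x range [380. 523.] ztop 73.5 1944
line y,slope [ 1.84786e+02 -3.40000e-02] x range [373. 535.] 152
```

View pics/crop.png

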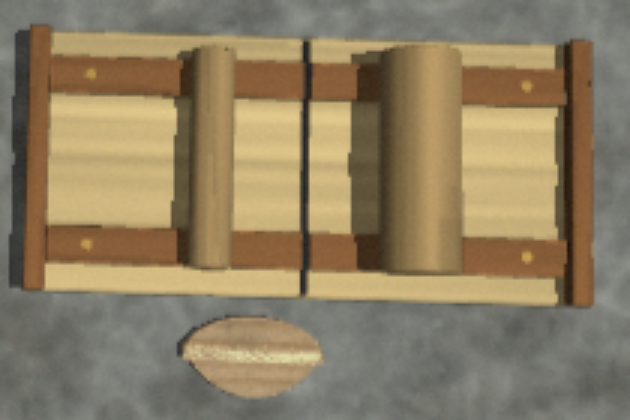

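The crop confirms it: the thick roller is at crop (421,158), the dark line at (306,165) and the thin roller at (212,157). The roller has to travel about 66 mm in +y. Moving there now.

```bash
cat > go.py <<'E'
import sys
from h import *
# print row values for target TCP x y z yaw
tx,ty,tz,yaw=map(float,sys.argv[1:5]);s=sense();p=s["tool_pos"];w=np.radians(s["eef_rot"][2])
d=np.array([tx,ty,tz])-p;dy=(yaw-s["eef_rot"][2]+180)%360-180
print("row",np.round([(d[0]*np.cos(w)+d[1]*np.sin(w))/600,(d[0]*np.sin(w)-d[1]*np.cos(w))/600,-d[2]/600,-dy/360],4),"t",s["clock"],"F",np.round(s["wrist_force"],1),"pos",np.round(p,1))
E
python3 -m jog '[[[-0.634,-0.643,0.1667,0.1973,35],[-0.634,-0.643,0.1667,0.1973,35],[-0.634,-0.643,0.1667,0.1973,35],[-0.634,-0.643,0.1667,0.1973,35],[-0.634,-0.643,0.1667,0.1973,35]]]' 40; python3 go.py 450.5 107 150 87.6
```

```text
clock: 1.3
tool_pos: [334.1, 377.8, 204.5]
eef_rot: [180.0, -0.0, 115.3]
wrist_force: [0.8, 0.5, 0.5]
grip_width: 35.2
grip_force: 0.0
row [-0.4909 -0.0179  0.0909  0.0771] t 1.3 F [0.8 0.5 0.5] pos [334.1 377.8 204.5]
```

```bash
python3 -m jog '[[[-0.49,-0.018,0.09,0.077,35],[-0.49,-0.018,0.09,0.077,35],[-0.49,-0.018,0.09,0.077,35],[-0.49,-0.018,0.09,0.077,35],[-0.49,-0.018,0.09,0.077,35]]]'; python3 -m jog '[[[0,0,0,0,35],[0,0,0,0,35],[0,0,0,0,35]]]';python3 go.py 450.5 107 105 87.6
```

```text
clock: 1.8
tool_pos: [432.7, 152.3, 159.4]
eef_rot: [180.0, -0.0, 87.9]
wrist_force: [0.5, 1.2, -0.1]
grip_width: 34.9
grip_force: 0.0
clock: 2.1
tool_pos: [431.9, 154.6, 159.7]
eef_rot: [180.0, -0.0, 88.0]
wrist_force: [-0.4, 0.6, -0.1]
grip_width: 35.0
grip_force: 0.0
row [-0.0783  0.0338  0.0911  0.001 ] t 2.1 F [-0.4  0.6 -0.1] pos [431.9 154.6 159.7]
```

```bash
python3 -m jog '[[[-0.078,0.034,0.05,0.001,35],[-0.078,0.034,0.091,0.001,35],[-0.078,0.034,0.091,0.001,35],[-0.078,0.034,0.091,0.001,35]]]'; 
python3 -m jog '[[[0,0,0.01,0,35],[0,0,0.015,0,35],[0,0,0.015,0,35]]]';python3 go.py 450.5 107 92 87.6
python3 - <<'E'
from h import *
p,d=vision.capture("scene");cv2.imwrite("pics/s1.png",cv2.resize(p[190:360,240:490],None,fx=3,fy=3))
E
```

```text
clock: 2.5
tool_pos: [450.1, 107.7, 105.1]
eef_rot: [-179.9, 0.0, 87.7]
wrist_force: [-0.3, -0.7, 0.4]
grip_width: 35.0
grip_force: 0.0
clock: 2.8
tool_pos: [450.7, 107.2, 96.1]
eef_rot: [180.0, -0.0, 87.6]
wrist_force: [-0.7, 0.1, -0.3]
grip_width: 35.1
grip_force: 0.0
row [-0.0003 -0.0003  0.0069  0.0001] t 2.8 F [-0.7  0.1 -0.3] pos [450.7 107.2  96.1]
```

View pics/s1.png

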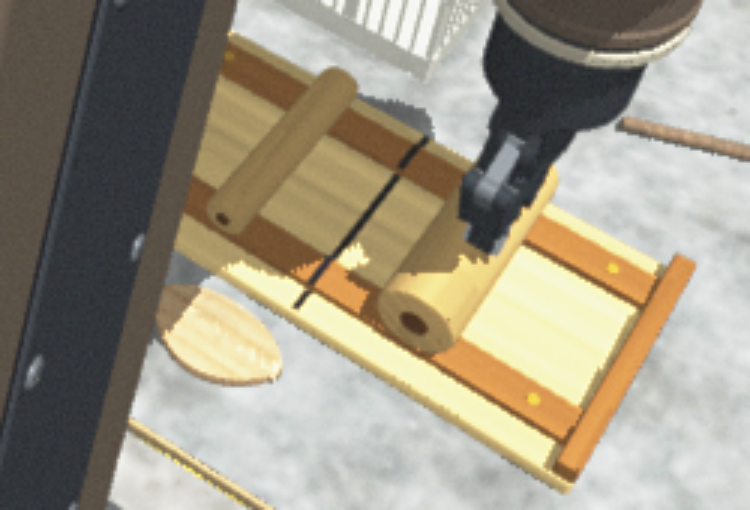

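The fingertips at crop (490,235) hover just above and slightly behind the roller's top. I'll descend in small steps until contact.

```bash
python3 -m jog '[[[0,0,0.0025,0,35],[0,0,0.005,0,35],[0,0,0.005,0,35]]]'; python3 -m jog '[[[0,0,0.002,0,35],[0,0,0.003,0,35],[0,0,0.003,0,35]]]';python3 -m jog '[[[0,0,0.002,0,35],[0,0,0.003,0,35],[0,0,0.003,0,35]]]'
```

```text
clock: 3.15
tool_pos: [450.6, 106.5, 92.8]
eef_rot: [-180.0, 0.0, 87.6]
wrist_force: [0.2, 0.2, 0.4]
grip_width: 34.9
grip_force: 0.0
clock: 3.45
tool_pos: [450.7, 106.5, 91.0]
eef_rot: [-180.0, 0.0, 87.6]
wrist_force: [0.6, -0.0, -0.7]
grip_width: 35.2
grip_force: 0.0
clock: 3.75
tool_pos: [450.9, 106.5, 89.8]
eef_rot: [180.0, -0.0, 87.6]
wrist_force: [-3.5, -2.6, 18.5]
grip_width: 35.1
grip_force: 9.6
```

```bash
python3 -m jog '[[[0.01,0,0.0005,0,35],[0.02,0,0.0005,0,35],[0.033,0,0.0005,0,35],[0.047,0,0.0005,0,35],[0.06,0,0.0005,0,35]]]'; python3 -m jog '[[[0,0,0,0,35]]]'; python3 -m jog '[[[0,0,-0.02,0,35],[0,0,-0.02,0,35],[0,0,-0.02,0,35]]]';python3 - <<'E'
from h import *
measure("top");measure("scene")
E
```

```text
clock: 4.25
tool_pos: [452.3, 143.0, 90.2]
eef_rot: [180.0, -0.0, 87.6]
wrist_force: [-8.0, 0.1, 32.7]
grip_width: 35.0
grip_force: 16.3
clock: 4.35
tool_pos: [452.4, 143.4, 90.1]
eef_rot: [179.9, -0.0, 87.6]
wrist_force: [-7.4, 1.1, 35.3]
grip_width: 35.1
grip_force: 18.0
clock: 4.65
tool_pos: [452.4, 142.5, 101.1]
eef_rot: [180.0, -0.0, 87.6]
wrist_force: [-0.3, -0.5, 0.4]
grip_width: 35.0
grip_force: 0.0
top thick y,slope,z [ 1.34836e+02 -4.30000e-02  4.78200e+01] x range [381. 522.] ztop 73.5 1040
line y,slope [ 1.83116e+02 -2.00000e-02] x range [374. 534.] 268
scene thick y,slope,z [ 1.36764e+02 -4.10000e-02  4.74910e+01] x range [382. 525.] ztop 73.4 1491
line y,slope [ 1.8423e+02 -4.7000e-02] x range [376. 498.] 93
```

```bash
python3 -m jog '[[[-0.033,0,0,0,35],[-0.033,0,0,0,35],[-0.033,0,0.01,0,35],[-0.033,0,0.018,0,35],[-0.033,0,0.018,0,35]]]'; python3 -m jog '[[[0,0,0.0015,0,35],[0,0,0.0015,0,35]]]'
```

```text
clock: 5.25
tool_pos: [451.6, 123.0, 89.7]
eef_rot: [-180.0, 0.0, 87.6]
wrist_force: [-1.3, -1.8, 9.2]
grip_width: 34.9
grip_force: 4.9
clock: 5.45
tool_pos: [451.6, 123.1, 89.3]
eef_rot: [180.0, 0.0, 87.6]
wrist_force: [-2.9, -2.3, 20.0]
grip_width: 35.2
grip_force: 10.1
```

```bash
python3 -m jog '[[[0.01,0,0.0005,0,35],[0.023,0,0.0005,0,35],[0.04,0,0.0005,0,35],[0.057,0,0.0005,0,35],[0.07,0,0.0005,0,35]]]'; python3 -m jog '[[[0,0,0,0,35]]]'; python3 -m jog '[[[0,0,-0.02,0,35],[0,0,-0.02,0,35],[0,0,-0.02,0,35]]]';python3 - <<'E'
from h import *
measure("top");measure("scene")
E
```

```text
clock: 5.95
tool_pos: [453.3, 165.8, 90.0]
eef_rot: [179.9, -0.0, 87.6]
wrist_force: [-6.9, 0.8, 37.6]
grip_width: 35.0
grip_force: 18.4
clock: 6.05
tool_pos: [453.4, 166.3, 89.9]
eef_rot: [179.9, -0.0, 87.6]
wrist_force: [-7.7, 3.9, 42.4]
grip_width: 35.1
grip_force: 21.0
clock: 6.35
tool_pos: [453.2, 165.0, 100.7]
eef_rot: [180.0, -0.0, 87.6]
wrist_force: [-0.4, 0.1, -1.1]
grip_width: 34.8
grip_force: 0.0
top thick y,slope,z [ 1.56331e+02 -3.80000e-02  4.77760e+01] x range [383. 522.] ztop 72.9 873
line y,slope [ 1.82784e+02 -4.10000e-02] x range [374. 533.] 255
scene thick y,slope,z [ 1.58251e+02 -4.00000e-02  4.74690e+01] x range [383. 524.] ztop 73.5 1487
```

```bash
python3 -m jog '[[[-0.033,0,0,0,35],[-0.033,0,0,0,35],[-0.033,0,0.01,0,35],[-0.033,0,0.018,0,35],[-0.033,0,0.0195,0,35]]]'; python3 -m jog '[[[0,0,0,0,35]]]'
```

```text
clock: 6.95
tool_pos: [452.6, 145.2, 89.2]
eef_rot: [180.0, 0.0, 87.6]
wrist_force: [-5.1, -5.0, 35.8]
grip_width: 35.1
grip_force: 18.0
clock: 7.05
tool_pos: [452.6, 145.3, 89.4]
eef_rot: [180.0, -0.0, 87.6]
wrist_force: [-3.8, -2.8, 24.0]
grip_width: 35.1
grip_force: 11.8
```

```bash
python3 -m jog '[[[0.01,0,0.0005,0,35],[0.023,0,0.0005,0,35],[0.04,0,0.0005,0,35],[0.055,0,0.0005,0,35],[0.067,0,0.0005,0,35]]]'; python3 -m jog '[[[0,0,0,0,35]]]'; python3 -m jog '[[[0,0,-0.02,0,35],[0,0,-0.02,0,35],[0,0,-0.02,0,35]]]';python3 - <<'E'
from h import *
measure("top");measure("scene")
E
```

```text
clock: 7.55
tool_pos: [454.2, 186.3, 90.0]
eef_rot: [179.9, -0.0, 87.6]
wrist_force: [-7.7, 1.3, 37.4]
grip_width: 34.7
grip_force: 18.7
clock: 7.65
tool_pos: [454.3, 186.7, 89.9]
eef_rot: [179.9, -0.1, 87.6]
wrist_force: [-9.1, 3.0, 42.4]
grip_width: 35.2
grip_force: 21.0
clock: 7.95
tool_pos: [454.0, 185.4, 100.7]
eef_rot: [180.0, -0.0, 87.6]
wrist_force: [0.2, 0.0, -0.7]
grip_width: 34.8
grip_force: 0.0
top thick y,slope,z [200.217   0.329  43.597] x range [383. 522.] ztop 73.3 694
scene thick y,slope,z [ 1.78862e+02 -4.00000e-02  4.75510e+01] x range [383. 525.] ztop 73.6 1486
```

```bash
python3 -m jog '[[[-0.02,0,0,0,35],[-0.02,0,0,0,35],[-0.02,0,0.01,0,35],[-0.02,0,0.018,0,35],[-0.02,0,0.0195,0,35]]]'; python3 -m jog '[[[0,0,0,0,35],[0.006,0,0.0003,0,35],[0.012,0,0.0003,0,35],[0.0185,0,0.0003,0,35],[0.0185,0,0.0003,0,35]]]'; python3 -m jog '[[[0,0,-0.02,0,35],[0,0,-0.1,0,35],[0,0,-0.2,0,35]]]';python3 -m jog '[[[-0.2,-0.1,-0.1,0,35],[-0.4,-0.1,-0.1,0,35],[-0.4,-0.1,-0.1,0,35],[-0.4,-0.1,-0.1,0,35],[-0.4,-0.1,-0.1,0,35]]]';python3 - <<'E'
from h import *
p,a=measure("top");cv2.imwrite("pics/t2.png",cv2.resize(p[140:280,230:490],None,fx=3,fy=3));measure("scene")
E
```

```text
clock: 8.55
tool_pos: [453.9, 173.3, 90.0]
eef_rot: [180.0, -0.0, 87.6]
wrist_force: [-10.0, -0.7, 54.1]
grip_width: 35.2
grip_force: 27.3
clock: 9.05
tool_pos: [454.3, 184.9, 90.2]
eef_rot: [179.9, -0.0, 87.6]
wrist_force: [-8.2, 1.3, 42.8]
grip_width: 35.1
grip_force: 21.1
clock: 9.35
tool_pos: [453.0, 184.0, 199.2]
eef_rot: [-179.8, 0.1, 87.6]
wrist_force: [1.8, 0.7, 0.4]
grip_width: 35.1
grip_force: 0.0
clock: 9.85
tool_pos: [384.8, -47.9, 258.0]
eef_rot: [180.0, 0.0, 87.6]
wrist_force: [1.5, -1.0, 1.0]
grip_width: 35.3
grip_force: 0.0
top thick y,slope,z [ 1.82908e+02 -4.00000e-02  4.78000e+01] x range [383. 524.] ztop 74.4 1970
line y,slope [1.96261e+02 1.29000e-01] x range [372. 522.] 29
scene thick y,slope,z [ 1.85034e+02 -4.30000e-02  4.78850e+01] x range [384. 525.] ztop 73.6 1262
```

View pics/t2.png

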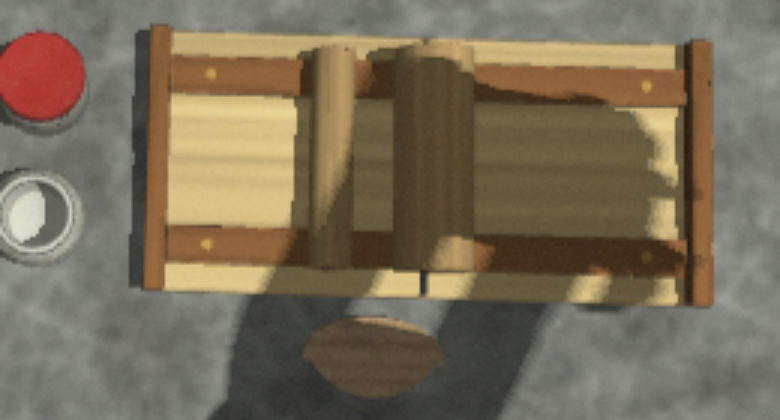

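The roller at crop (433,157) lies on the line, whose ends show at (426,42) and (424,283). It measures within about 1 mm of the line and parallel to it. The thin roller at (333,157) and the other things haven't moved, and the arm is clear.

```bash
python3 -c "
from h import *
print(workorder.close_job())"
```

```text
the job is handed in; nothing more can be done
None
```

The thick roller was rolled from the top in four strokes and rests centred along the dark line, within about 1 mm by camera measurement; nothing else appeared to move, and the job is handed in, though no verdict came back.

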